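Read a slide box's label and stack the box

ROBOT

A 6-joint arm with a two-finger parallel gripper is mounted at the origin on the work surface. World frame = base frame: x ahead of the robot, y to its left, z up, the work surface at z = 0. Lengths are in m, angles in rad, forces in N, time in s.
With the tool pointing down it reaches from about 0.25 to 0.775 m from the base axis. Payload 4 kg.
Tool frame: the origin (TCP) lies between the finger pads; the fingertips stand tip_reach ahead of it and the grasp point (between the pads) lies 3 mm ahead of it (tip_reach is the distance from the TCP to the fingertips, in m); z points along the fingers, y is the line along which they close (so a half turn about z gives the same grasp; the last joint's range is limited). The gripper opens to 85 mm and grips with 20 to 120 N. Pads are 22 mm wide; open, the fingers measure 114 mm over their backs; the gripper's body (76 mm by 85 mm) begins 54 mm behind the grasp point. The pads swing forward as they close: fully open they stand 13 mm farther back than shut.
Start: joints at [1.016, 0.087, 1.371, -0, 1.684, -0.103], TCP at [0.24, 0.495, 0.253] pointing down, gripper open.
Joint ranges: [-3.1, 3.1], [-0.76, 2.03], [0.27, 2.55], [-1.08, 4.22], [0.17, 2.65], [-2.57, 2.57]. Speed limits (rad/s): [2.79, 2.79, 3.14, 3.14, 3.14, 3.14].

INTERFACE

Orientations are given as a rotation vector (axis times angle).
In Python, from station import observe, camera, camera_model, close_job, tip_reach gives the robot as it stands.
- The arm moves only by the tool arm_command, never from a script. Its argument "rows" is one flat list of numbers, 7 for each row, row after row: the shift along the world's x, y, z in mm, then the turn, a rotation vector about the world's x, y, z in rad, then the finger opening in mm, from 0 to 85.4. A call has 1 to 10 rows; each row is the pose to reach, as a shift and turn from the pose commanded when the call began; what a row does not reach only later rows make up. A row lasts 1/12 s, in which the tool goes at most 41.7 mm and 7.16 degrees, less where a joint would pass 70% of its speed; a pose out of reach is approached as far as the arm can. A call with a gripper value outside its range is refused whole. The fingers move at their own pace and stop on an object; "squeeze" is the grip in N (left out, the last holds). Time passes only in rows, so rows that repeat a pose let the fingers close. It gives the time, the measured TCP pose, the force, the opening and the grip force at its end, in the units of the state.
- observe(): the state, without advancing time (a new reading comes with each control period).
- camera(name): name is "side" or "top" or "wrist"; returns (picture, depth): 400x640x3 uint8, blue, green, red; 400x640 float32, m along the optical axis (not along the pixel's ray), 0 where there is no reading.
- camera_model(name): a dict with "fx", "fy", "cx", "cy" (pixels), "origin" and "attitude" of the camera in the world. Camera axes: x right, y down, z forward; pixel columns grow to the right and rows downward; lengths in m; the calibration is good to about 2 mm. A picture is of the moment at which its call begins: read the wrist's pose just before it. camera_model takes no time and is no camera call; for the wrist camera it gives the pose at the moment of the call.
- close_job(): hands the job in; it is judged then, once.
The state is a dict: "time_s": time; "joint_positions": joint angles; "qvel": joint speeds; "joint_torque": joint torques, N m; "tcp_pos": TCP position; "tool_rot": TCP orientation; "ft_force": force on the tool from outside, world axes, zero at the start; "torque": the same for the moment, N m; "finger_gap": finger opening in m; "finger_force": force on a finger pad.
Only numpy, scipy, OpenCV 4.12 (cv2) and the standard library are available. Lean on these libraries where they do the work, as an engineer would, in place of code of your own. Each camera call takes 0.05 s, during which the arm holds its last target. There are 200 camera calls.

TASK

Take the label reader off its pad and press its nose flat, square and centred on the label of the slide box lying on the sloping rest: gently, so that the sprung nose gives about half of its travel without bottoming, and hold it still there for a good second. Then stand the reader back upright in the middle of its pad, and afterwards lay the box that you read flat on top of the pile of two boxes like it, edges lined up, label up. Do not shift the pile or disturb the bandage roll, bottle and carton.

Things in the scene. Friction and masses are not known exactly. Their poses are not given: they have to be found in the camera images.
- reader: hand-held contact label reader, white plastic, 118 mm tall, standing nose down on the pad. Origin: centre of the nose's face with the nose fully out (= underside when standing); z along the handle, away from the nose. Black nose 30 (x) x 46 (y) mm; white skirt 38 x 54 mm from 13 to 37 mm; handle 34 (x) x 30 (y) mm from 37 to 118 mm. 0.18 kg. Grip the handle across y, about 85 mm from the nose
- reader_window (a point): centre of the reader's nose face, on the moving nose; z points into the reader, long side of the face along y
- reader_nose (a joint): how far the spring-loaded nose is pushed into the reader, m: 0 = out, 0.006 = bottomed. It starts to give at about 3 N and needs 0.6 N more per mm
- pad: black plastic pad, fixed to the bench, on which the reader stands: 80 (x) x 90 (y) x 8 mm, origin at the centre of its underside
- rest: fixed aluminium rest with a sloping plate, 40 mm wide (y), 104 mm long, with a low stop at its lower end. The plate rises by 25 degrees (0.436 rad) towards the rest's +x, which points roughly back at the robot, so that the slope faces away from it; its surface centre is 45 mm above the origin, which is on the bench
- slide_box: the box to be read: closed grey box for microscope slides, 100 (x) x 52 (y) x 22 mm (z), 0.14 kg, origin at the centre of its underside. It lies loose on the rest, its z square to the slope, its x up the slope; it overhangs the plate by 6 mm on either side (y)
- slide_box_label (a point): centre of the white bar-code label on the top face of the slide box, 20 mm towards the box's +x from the middle of the face; z out of the face; label 30 (x) x 44 (y) mm
- pile_low: lower of two boxes just like slide_box, loose, stacked flat on the bench; origin at the centre of its underside
- pile_top: upper box of the pile, lying squarely on pile_low; origin at the centre of its underside, its top face 44 mm above the bench
- bandage: bystander: blue bandage roll standing on end, 66 mm across, 50 mm high, origin at the centre of its underside
- bottle: bystander: clear plastic bottle, 56 mm across, 130 mm high, origin at the centre of its underside
- carton: bystander: small cardboard carton 75 x 55 x 28 mm, origin at the centre of its underside
Mind the look-alikes: they are no part of the job. What is shaped like the slide_box but red is not meant.

How it is judged:
On the way, in this order (a step that is already met when the one before it is completed fails the run):
1. the reader's nose is pressed square and centred (within 7 mm; 0.14 rad either way) on the slide box's label, pushed in by 1.5 to 4.5 mm, held still for 1 s (distance between reader_window and slide_box_label below 0.007 m and angle between the z axis of reader_window and the z axis of slide_box_label, either way round below 0.14 rad and angle between the y axis of reader_window and the y axis of slide_box_label, either way round below 0.14 rad and value of joint reader_nose between 0.0015 and 0.0045 m and contact force between reader and slide_box above 1 N and linear speed of reader below 0.015 m/s), for 1 s.
2. the reader stands upright on its pad again (centre within 25 mm of the pad's centre), let go (horizontal distance between reader and pad below 0.025 m and angle between reader's own z axis and vertical below 0.08 rad and z of reader in the frame of pad between 0.005 and 0.011 m and contact force between the fingers and reader below 0.1 N and linear speed of reader below 0.02 m/s), for 0.2 s.
At the end, for the whole second after the job is handed in: slide_box at rest, flat and label up on pile_top: centres within 6 mm (9 mm to pile_low), edges parallel within 0.1 rad; pile boxes moved under 10 mm; reader let go, upright (0.08 rad) on the pad, within 25 mm of its centre (all of step 2 and horizontal distance between slide_box and pile_top below 0.006 m and horizontal distance between slide_box and pile_low below 0.009 m and angle between the x axis of slide_box and the x axis of pile_top, either way round below 0.1 rad and z of slide_box in the frame of pile_top between 0.02 and 0.024 m and angle between slide_box's own z axis and vertical below 0.06 rad and distance of each of pile_low, pile_top from where it was at the start of the episode below 0.01 m and linear speed of slide_box below 0.02 m/s); the robot touches nothing.
It fails at once if the reader is pressed on the slide box with more than 18 N (contact force between reader and slide_box above 18 N).
It fails at once if the bandage is moved more than 20 mm (distance of bandage from where it was at the start of the episode above 0.02 m).
It fails at once if the bottle is moved more than 20 mm (distance of bottle from where it was at the start of the episode above 0.02 m).
It fails at once if the carton is moved more than 20 mm (distance of carton from where it was at the start of the episode above 0.02 m).
It also fails if it takes over 72 s, if anything falls off the work surface, if the arm or the gripper's body presses on something with over 40 N, if the wrist force passes 120 N, or if a joint passes its speed limit or range.

## Working session

There is one attempt and no reset: what is moved stays moved. The work goes in short steps, Python scripts to look and compute and a tool call to move; the robot and the scene stay as the last step left them, time stands still between calls to the robot, and variables do not carry over. Pictures are saved under pics/ and viewed, at most 10 in all, crops included, and the job is handed in when it is done.

Besides the shell and the picture viewer there is one more tool, called after "Emit:" as name(argument=value, ...) on one line, values as JSON. arm_command: Moves the arm, as the interface text tells. Its arguments: {"type":"object","properties":{"rows":{"type":"array"},"squeeze":{"type":"number"}},"required":["rows"]}

```bash
mkdir -p pics; ls; python3 - <<'E'
from station import *
import cv2,numpy as np
o=observe();print(o['tcp_pos'],o['tool_rot'],tip_reach)
for n in ['top','side']:
    m=camera_model(n);print(n,m)
    p,d=camera(n);cv2.imwrite(f'pics/{n}0.png',p);np.savez(f'pics/{n}0.npz',p=p,d=d)
E
```

```text
pics
[0.2399064  0.49440965 0.25209357] [-0.70354693 -3.06109139  0.00344075] 0.022
top {'fx': 394.7624697274412, 'fy': 394.7624697274412, 'cx': 320.73902224560845, 'cy': 201.2755585816218, 'origin': array([0.50281123, 0.00602692, 0.80499288]), 'attitude': array([-2.16778342,  2.1649892 , -0.11832604])}
side {'fx': 362.6675410879309, 'fy': 362.6675410879309, 'cx': 316.11016097726093, 'cy': 193.22612166356578, 'origin': array([ 0.31449413, -0.50501534,  0.52408868]), 'attitude': array([-2.17088057,  0.48896659, -0.27354163])}
```

View pics/top0.png

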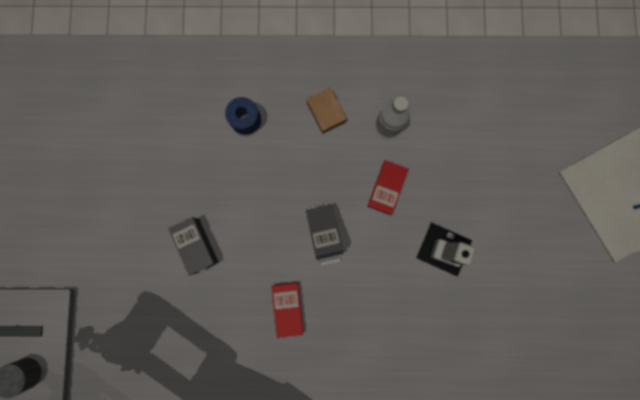

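View pics/side0.png

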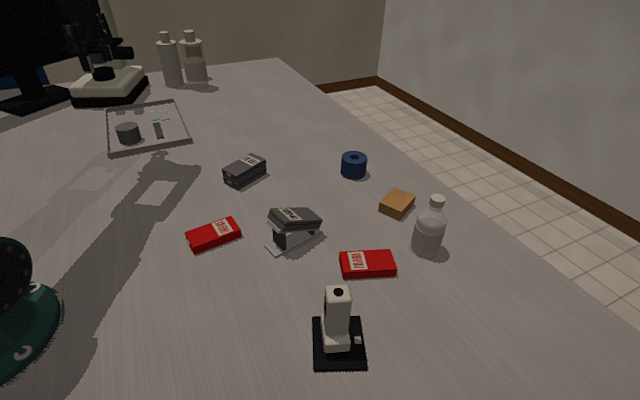

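The top view shows the grey candidates: the box at (326,231), which lies on the rest, and the pile at (193,245). The red look-alikes are at (388,187) and (287,310). The reader stands on its pad at (445,249). The grey box at (326,231) is the one to read: it sits tilted on the aluminium rest, which the side view shows at (294,225). I'll measure now and confirm it in a crop.

```bash
cat > h.py <<'E'
from station import *
import cv2,numpy as np
from scipy.spatial.transform import Rotation as R
def pts(m,d):
    v,u=np.indices(d.shape)
    c=np.stack([(u-m['cx'])/m['fx']*d,(v-m['cy'])/m['fy']*d,d],-1)
    return c@R.from_rotvec(m['attitude']).as_matrix().T+m['origin']
def ray(m,u,v,z):
    r=R.from_rotvec(m['attitude']).apply([(u-m['cx'])/m['fx'],(v-m['cy'])/m['fy'],1]);o=m['origin']
    return o+r*(z-o[2])/r[2]
def rect(P):
    c,s,a=cv2.minAreaRect((P[:,:2]*1000).astype(np.float32)); return np.round(c,1),np.round(s,1),round(a,1)
E
python3 - <<'E'
from h import *
m=camera_model('top');z=np.load('pics/top0.npz');p,d=z['p'],z['d'];W=pts(m,d)
print('table z',np.median(W[150:170,150:170,2]),np.median(W[300:330,400:430,2]))
def reg(n,u0,u1,v0,v1,zl,zh):
    w=W[v0:v1,u0:u1].reshape(-1,3);k=(w[:,2]>zl)&(w[:,2]<zh);q=w[k];print(n,len(q),q.mean(0).round(4),q[:,2].min().round(4),q[:,2].max().round(4),*rect(q));return q
reg('pile',155,225,205,285,.035,.055)
b=reg('box',295,355,195,262,.04,.11)
c=b.mean(0);u,s,vt=np.linalg.svd(b-c);n=vt[2]*np.sign(vt[2][2]);print('box plane n',n,'tilt',np.degrees(np.arccos(n[2])),'rms',s[2]/len(b)**.5, 'long',vt[0])
reg('reader top',420,480,225,275,.11,.14)
reg('pad',410,480,215,280,.004,.014)
reg('bandage',220,265,90,140,.04,.06);reg('carton',300,350,80,140,.02,.04);reg('red1',360,410,155,220,.015,.03);reg('red2',265,310,275,345,.015,.03)
# label masks
g=cv2.cvtColor(p,cv2.COLOR_BGR2GRAY);sat=np.ptp(p.astype(int),axis=2)
for nm,(u0,u1,v0,v1) in dict(box=(295,350,195,262),pile=(165,225,205,285)).items():
    big=cv2.resize(p[v0:v1,u0:u1],None,fx=6,fy=6,interpolation=cv2.INTER_CUBIC);cv2.imwrite(f'pics/c_{nm}.png',big)
a=[cv2.resize(p[195:285,u:u+90],(400,400),interpolation=cv2.INTER_CUBIC) for u in (285,410)]
cv2.imwrite('pics/crop.png',np.clip(np.hstack(a)*1.7,0,255).astype(np.uint8))
E
```

```text
table z -0.00020426653278887708 -0.0008560479786869912
pile 1484 [0.4989 0.2546 0.0431] 0.0351 0.0475 [498.7 255.3] [102.1  52.6] 25.8
box 1499 [ 0.5239 -0.001   0.0661] 0.0417 0.0882 [524.6  -0.8] [104.   52.3] 13.0
box plane n [0.33995678 0.08024669 0.93701113] tilt 20.444475550687105 rms 0.005182538086212257 long [-0.91257202 -0.21261013  0.3492982 ]
reader top 389 [ 0.4868 -0.2379  0.1239] 0.1101 0.1297 [ 486.7 -240.1] [31.2 33.8] 69.8
pad 1058 [ 0.4971 -0.2341  0.0074] 0.004 0.0122 [ 495.5 -247.2] [101.9  99.4] 60.6
bandage 784 [0.7595 0.1626 0.0494] 0.0405 0.0538 [760.2 163. ] [64.2 64.6] 34.3
carton 1001 [ 0.7756 -0.0046  0.0277] 0.02 0.0321 [776.7  -4.8] [75.4 56.1] 26.3
red1 1294 [ 0.6164 -0.1291  0.0217] 0.0151 0.026 [ 617.9 -130. ] [ 52.2 102.4] 69.3
red2 1429 [0.3753 0.0711 0.0211] 0.015 0.0272 [374.4  71.1] [102.7  52.4] 6.8
```

View pics/crop.png

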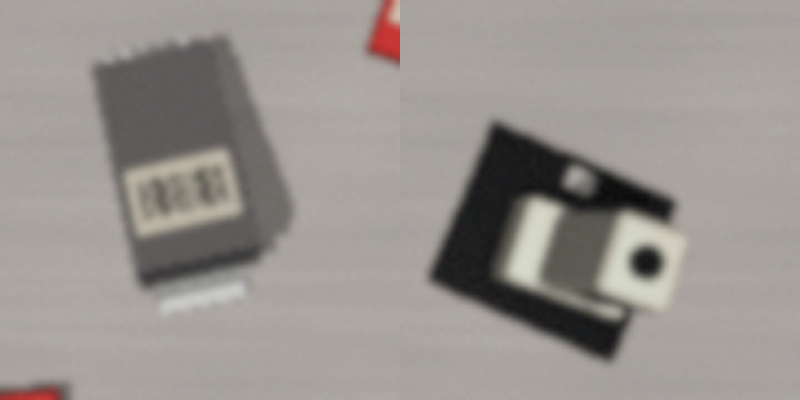

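The left crop shows the grey box with its bar-code label (centre about (183,193) in the crop) near the end facing the robot. The rest's bright end shows at (200,297), so this is the right box. The right crop shows the reader with its handle top at (645,262), its skirt's long side running left to right, and the black pad. Next I'll refine the numbers.

```bash
cat >> h.py <<'E'
def boxtop(W,p,u0,u1,v0,v1,zl,zh):
    """robust plane of a box top; returns centre normal long-axis from points near plane"""
    w=W[v0:v1,u0:u1];k=((w[...,2]>zl)&(w[...,2]<zh)).astype(np.uint8)
    ke=cv2.erode(k,np.ones((5,5)))>0; q=w[ke]
    for i in range(8):
        c=q.mean(0);n=np.linalg.svd(q-c,full_matrices=False)[2][2];n*=np.sign(n[2])
        r=(w[ke]-c)@n; q=w[ke][abs(r)<max(.002,.008-.001*i)]
    return c,n,len(q)
def rayplane(m,uv,c,n):
    uv=np.atleast_2d(uv);r=R.from_rotvec(m['attitude']).apply(np.c_[(uv[:,0]-m['cx'])/m['fx'],(uv[:,1]-m['cy'])/m['fy'],np.ones(len(uv))])
    o=m['origin'];return o+r*(((c-o)@n)/(r@n))[:,None]
def label(m,p,u0,u1,v0,v1,c,n):
    g=p[v0:v1,u0:u1].max(2);s=np.ptp(p[v0:v1,u0:u1].astype(int),axis=2)
    k=cv2.morphologyEx(((g>(g.max()*.62))).astype(np.uint8),cv2.MORPH_CLOSE,np.ones((7,7)))
    cs=sorted(cv2.findContours(k,0,2)[0],key=cv2.contourArea)[-1]
    P=rayplane(m,cs[:,0]+[u0,v0],c,n)
    ey=np.cross(n,[1,0,0]);ey/=np.linalg.norm(ey);ex=np.cross(ey,n)
    q=np.c_[(P-c)@ex,(P-c)@ey]*1000;cc,sz,a=cv2.minAreaRect(q.astype(np.float32))
    b=cv2.boxPoints((cc,sz,a));e=b[1]-b[0] if np.linalg.norm(b[1]-b[0])>np.linalg.norm(b[2]-b[1]) else b[2]-b[1];e/=np.linalg.norm(e)
    return c+ex*cc[0]/1000+ey*cc[1]/1000, sz, ex*e[0]+ey*e[1]
E
python3 - <<'E'
from h import *
m=camera_model('top');z=np.load('pics/top0.npz');p,d=z['p'],z['d'];W=pts(m,d)
for nm,a,zz in (('box',(295,345,195,262),(.04,.11)),('pile',(165,212,212,278),(.035,.055))):
    c,n,N=boxtop(W,p,*a,*zz);print(nm,c.round(4),n.round(3),'tilt',np.degrees(np.arccos(n[2])).round(1),N)
    if nm=='pile': c[2]=.044;n=np.array([0,0,1.])
    L=label(m,p,295,345,225,252,c,n) if nm=='box' else label(m,p,165,208,215,250,c,n);print('  label',L[0].round(4),np.round(L[1],1),'y dir',L[2].round(3),np.degrees(np.arctan2(L[2][1],L[2][0])))
# reader
g=p.max(2)
k=(g>150).astype(np.uint8); print(g[240:265:4,430:480:4])
E
```

```text
box [5.274e-01 5.000e-04 6.650e-02] [0.413 0.093 0.906] tilt 25.1 867
  label [0.5146 0.0132 0.071 ] [53.3 84.1] y dir [ 0.003 -0.995  0.101] -89.83029449727486
pile [0.4995 0.2548 0.0435] [-0.004 -0.003  1.   ] tilt 0.3 853
  label [0.5257 0.2651 0.044 ] [65.2 81.4] y dir [ 0.001 -1.     0.   ] -89.92478854531035
[[ 18  21  72  93  40  17  12  12  12  16  37 100 101]
 [ 17  36 108 125  64  52  52  74 112  78  58 101 101]
 [ 16  53 123 118  54  54  54 103 125 121 122 105  99]
 [ 21  78 128  92  54  55  57 120  62  21 116 101  99]
 [ 29  99 127  66  55  54  74 127  83  38 118 101 101]
 [ 17  20  49  79  75  55  70 116 124 125 117  99  99]
 [ 60  19  17  18  21  54  85  89  69 101 104 101 100]]
```

```bash
cat >> h.py <<'E'
def label2(m,p,W,c,n,thr,win=None):
    """bright patch on a box top plane; closed, largest contour"""
    on=(abs((W-c)@n)<.006)&(np.linalg.norm(W-c,axis=-1)<.06)
    on=cv2.erode(on.astype(np.uint8),np.ones((3,3)))
    k=((p.max(2)>thr)&(on>0)).astype(np.uint8)
    k=cv2.morphologyEx(k,cv2.MORPH_CLOSE,np.ones((7,7)))
    cs=sorted(cv2.findContours(k,0,2)[0],key=cv2.contourArea)[-1]
    P=rayplane(m,cs[:,0],c,n);ey=np.cross(n,[1,0,0]);ey/=np.linalg.norm(ey);ex=np.cross(ey,n)
    q=np.c_[(P-c)@ex,(P-c)@ey]*1000;r=cv2.minAreaRect(q.astype(np.float32));cc,sz,a=r
    b=cv2.boxPoints(r);e=b[1]-b[0] if np.linalg.norm(b[1]-b[0])>np.linalg.norm(b[2]-b[1]) else b[2]-b[1];e/=np.linalg.norm(e)
    y=ex*e[0]+ey*e[1];return c+ex*cc[0]/1000+ey*cc[1]/1000,np.round(sz,1),y*np.sign(y[1])
E
python3 - <<'E'
from h import *
m=camera_model('top');z=np.load('pics/top0.npz');p,d=z['p'],z['d'];W=pts(m,d)
for nm,a,zz in (('box',(295,345,195,262),(.04,.11)),('pile',(165,212,212,278),(.035,.055))):
    c,n,N=boxtop(W,p,*a,*zz)
    if nm=='pile': c[2]=.044;n=np.array([0,0,1.])
    for t in (75,85):
        L=label2(m,p,W,c,n,t);print(nm,t,L[0].round(4),L[1],L[2].round(3),np.degrees(np.arctan2(-L[2][0],L[2][1])).round(1))
    # box outline of top-plane points
    on=(abs((W-c)@n)<.005)&(np.linalg.norm(W-c,axis=-1)<.06);P=W[on]-c
    ey=L[2];ex=np.cross(ey,n);a=P@ex*1e3;b=P@ey*1e3
    print('  extents',np.percentile(a,[.5,99.5]).round(1),np.percentile(b,[.5,99.5]).round(1),'centre',(c+ex*np.percentile(a,[.5,99.5]).mean()/1e3+ey*np.percentile(b,[.5,99.5]).mean()/1e3).round(4))
sub=(slice(218,282),slice(410,482))
w=W[sub];g=p[sub].max(2)
def mr(k,zz,nm):
    cs=sorted(cv2.findContours(k.astype(np.uint8),0,2)[0],key=cv2.contourArea)[-1][:,0]+[410,218]
    P=rayplane(m,cs,np.array([0,0,zz]),np.array([0,0,1.]));print(nm,*rect(P))
mr((w[...,2]>.112),.126,'top')
k=(g<32)&(w[...,2]<.02)|(w[...,2]>.015);cs=np.argwhere((g<32)&(w[...,2]<.016))[:,::-1]+[410,218]
h=cv2.convexHull(cs.astype(np.int32))[:,0];P=rayplane(m,h,np.array([0,0,.008]),np.array([0,0,1.]));print('pad',*rect(P))
E
```

```text
box 75 [ 0.5145 -0.0035  0.0728] [32.8 46.7] [-0.225  0.974  0.002] 13.0
box 85 [ 0.5145 -0.0038  0.0728] [30.8 44.3] [-0.217  0.976 -0.002] 12.5
  extents [-45.6  53.6] [-26.2  25. ] centre [0.5311 0.0007 0.0648]
pile 75 [0.5177 0.2644 0.044 ] [34.8 47. ] [-0.453  0.892 -0.   ] 26.9
pile 85 [0.5177 0.2645 0.044 ] [32.3 46.7] [-0.431  0.902 -0.   ] 25.5
  extents [-49.6  49.7] [-25.1  26.6] centre [0.4993 0.2556 0.044 ]
top [ 486.9 -237.5] [32.5 34.3] 69.6
pad [ 494.  -241.7] [85.1 74.7] 66.0
```

Emit:
arm_command(rows=[248, -732, 70, 0, 0, 0.096, 85, 248, -732, 70, 0, 0, 0.096, 85, 248, -732, 70, 0, 0, 0.096, 85, 248, -732, 70, 0, 0, 0.096, 85, 248, -732, 70, 0, 0, 0.096, 85, 248, -732, 70, 0, 0, 0.096, 85, 248, -732, 70, 0, 0, 0.096, 85, 248, -732, 70, 0, 0, 0.096, 85, 248, -732, 70, 0, 0, 0.096, 85, 248, -732, 70, 0, 0, 0.096, 85])

```text
time_s: 0.93
tcp_pos: [0.3731, 0.0999, 0.2908]
tool_rot: [0.555, 3.092, 0.0]
ft_force: [0.3, 0.5, 1.2]
finger_gap: 0.0847
finger_force: 0.0
```

```bash
python3 - <<'E'
from h import *
o=observe();print(o['time_s'],o['tcp_pos'],o['tool_rot'],camera_model('wrist')['origin'])
E
```

```text
0.9333 [0.37308997 0.09989093 0.2908298 ] [5.55354849e-01 3.09203041e+00 3.39257206e-04] [0.2952511  0.12860318 0.41098825]
```

Emit:
arm_command(rows=[114, -338, 40, 0, 0, 0, 85, 114, -338, 40, 0, 0, 0, 85, 114, -338, 40, 0, 0, 0, 85, 114, -338, 40, 0, 0, 0, 85, 114, -338, 40, 0, 0, 0, 85, 114, -338, 40, 0, 0, 0, 85, 114, -338, 40, 0, 0, 0, 85, 114, -338, 40, 0, 0, 0, 85, 114, -338, 40, 0, 0, 0, 85, 114, -338, 40, 0, 0, 0, 85])

```text
time_s: 1.77
tcp_pos: [0.4879, -0.241, 0.329]
tool_rot: [-0.564, -3.088, 0.001]
ft_force: [0.1, 0.6, -0.9]
finger_gap: 0.085
finger_force: 0.0
```

```bash
python3 - <<'E'
from h import *
o=observe();print(o['time_s'],o['tcp_pos'],o['tool_rot'],o['qvel'])
m=camera_model('wrist');p,d=camera('wrist');np.savez('pics/w1.npz',p=p,d=d,**m);cv2.imwrite('pics/w1.png',p);print(m)
print(camera_model('wrist')['origin']-m['origin'])
E
```

```text
1.7667 [ 0.48787259 -0.24099223  0.32899465] [-5.64229278e-01 -3.08841526e+00  1.30199405e-03] [ 0.05933986 -0.05882848  0.06186395  0.04452529  0.04934743  0.03794224]
{'fx': 283.54058233901895, 'fy': 283.54058233901895, 'cx': 320.50666185470965, 'cy': 203.66593885967518, 'origin': array([ 0.41048209, -0.21174166,  0.44931393]), 'attitude': array([2.3509729 , 1.62683968, 0.2674323 ])}
[-0.00050812  0.00214351  0.00030915]
```

View pics/w1.png

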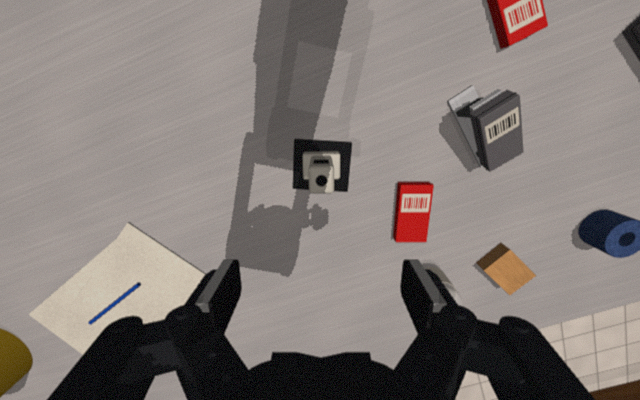

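The wrist view shows the reader with its handle top at (320,180), centred and aligned on the pad whose outline centres at about (322,165). The handle looks square to the image. Now I'll measure it with the arm at rest.

```bash
python3 - <<'E'
from h import *
camera('wrist')
m=camera_model('wrist');o=observe();p,d=camera('wrist');np.savez('pics/w2.npz',p=p,d=d,**m);W=pts(m,d);print(o['tcp_pos'],abs(o['qvel']).max())
t=R.from_rotvec(o['tool_rot']).as_matrix();print('tool y yaw',np.degrees(np.arctan2(-t[0,1],t[1,1])),'z',t[:,2])
sl=(slice(125,205),slice(280,365));w=W[sl];g=p[sl].max(2)
def hull(k,zz,nm):
    cs=np.argwhere(k)[:,::-1]+[280,125];h=cv2.convexHull(cs.astype(np.int32))[:,0]
    P=rayplane(m,h,np.array([0,0,zz]),np.array([0,0,1.]));print(nm,*rect(P))
one=cv2.connectedComponents(((g<45)|(w[...,2]>.02)).astype(np.uint8))[1]
hull(one==one[40,42],.008,'pad+')
k=(g<40)&(w[...,2]<.02);hull(cv2.morphologyEx(k.astype(np.uint8),cv2.MORPH_OPEN,np.ones((3,3))),.008,'pad dark')
hull((w[...,2]>.115),.126,'handle top'); q=w[(w[...,2]>.12)];print('top pts',q.mean(0),*rect(q),len(q))
hull((w[...,2]>.035)&(w[...,2]<.05)&(g>90),.045,'skirt')
E
```

```text
[ 0.48714849 -0.23682591  0.32969442] 0.038265476840708225
tool y yaw -20.480061097726722 z [-0.00206178  0.0019537  -0.99999597]
pad+ [ 495.  -243.7] [88.4 84.3] 65.6
pad dark [ 491.6 -242.1] [86.9 77. ] 66.3
handle top [ 470.7 -229.9] [86.8 88.6] 69.5
top pts [ 0.48200072 -0.23889903  0.13702654] [ 454.4 -229.4] [28.8 98.6] 70.0 708
skirt [ 485.2 -239.8] [52.6 38. ] 69.6
```

Emit:
arm_command(rows=[0, -2, -120, 0, 0, 0, 85, 0, -2, -120, 0, 0, 0, 85, 0, -2, -120, 0, 0, 0, 85, 0, -2, -234, 0, 0, 0, 85, 0, -2, -234, 0, 0, 0, 85, 0, -2, -234, 0, 0, 0, 85, 0, -2, -234, 0, 0, 0, 85, 0, -2, -234, 0, 0, 0, 85, 0, -2, -234, 0, 0, 0, 85])

```text
time_s: 2.67
tcp_pos: [0.4886, -0.238, 0.0997]
tool_rot: [0.553, 3.088, -0.002]
ft_force: [0.1, 0.2, -0.1]
finger_gap: 0.0848
finger_force: 0.0
```

Emit:
arm_command(rows=[0, 0, 0, 0, 0, 0, 85, 0, 0, 0, 0, 0, 0, 26, 0, 0, 0, 0, 0, 0, 26, 0, 0, 0, 0, 0, 0, 26, 0, 0, 0, 0, 0, 0, 26, 0, 0, 0, 0, 0, 0, 26, 0, 0, 0, 0, 0, 0, 26, 0, 0, 0, 0, 0, 0, 26], squeeze=45)

```text
time_s: 3.33
tcp_pos: [0.4875, -0.2384, 0.0973]
tool_rot: [0.556, 3.091, -0.0]
ft_force: [0.1, 0.1, 1.7]
finger_gap: 0.0296
finger_force: 50.1
```

Emit:
arm_command(rows=[0, 0, 5, 0, 0, 0, 26, 0, 0, 20, 0, 0, 0, 26, 0, 0, 50, 0, 0, 0, 26, 0, 0, 85, 0, 0, 0, 26, 0, 0, 120, 0, 0, 0, 26, 0, 0, 140, 0, 0, 0, 26, 0, 0, 150, 0, 0, 0, 26, 0, 0, 150, 0, 0, 0, 26, 0, 0, 150, 0, 0, 0, 26])

```text
time_s: 4.08
tcp_pos: [0.4869, -0.2379, 0.2457]
tool_rot: [-0.556, -3.09, -0.001]
ft_force: [-0.2, 0.4, -2.1]
finger_gap: 0.0293
finger_force: 49.9
```

```bash
cat >> h.py <<'E'
def tool(yaw,n):
    """tool matrix: y closing at yaw (deg) from world y, z=-n"""
    z=-np.array(n)/np.linalg.norm(n);y=np.array([-np.sin(np.radians(yaw)),np.cos(np.radians(yaw)),0]);y-=z*(y@z);y/=np.linalg.norm(y)
    return np.c_[np.cross(y,z),y,z]
def go(pos,M):
    o=observe();C=R.from_rotvec(o['tool_rot']).as_matrix()
    print('now',o['tcp_pos'].round(4),'shift mm',((np.array(pos)-o['tcp_pos'])*1000).round(1),'rot',R.from_matrix(M@C.T).as_rotvec().round(4),'gap',round(o['finger_gap'],4),'f',o['ft_force'].round(1),'qv',abs(o['qvel']).max().round(3),'t',o['time_s'])
a=np.radians(25);yb=np.radians(12.7)
nB=np.array([np.sin(a)*np.cos(yb),np.sin(a)*np.sin(yb),np.cos(a)])
LAB=np.array([.5145,-.0037,.0728])
E
python3 - <<'E'
from h import *
o=observe();print(o['joint_positions'])
go(LAB+nB*(.0893+.060),tool(12.7,nB))
E
```

```text
[-5.59214035e-01  7.21563857e-02  1.40188621e+00  1.05894851e-04
  1.66945074e+00 -1.77423738e+00]
now [ 0.4869 -0.2379  0.2457] shift mm [ 89.1 248.1 -37.6] rot [0.029  0.4396 0.5683] gap 0.0293 f [-0.2  0.4 -2.1] qv 0.045 t 4.0833
```

Emit:
arm_command(rows=[89, 248, -38, 0.029, 0.4396, 0.5683, 26, 89, 248, -38, 0.029, 0.4396, 0.5683, 26, 89, 248, -38, 0.029, 0.4396, 0.5683, 26, 89, 248, -38, 0.029, 0.4396, 0.5683, 26, 89, 248, -38, 0.029, 0.4396, 0.5683, 26, 89, 248, -38, 0.029, 0.4396, 0.5683, 26, 89, 248, -38, 0.029, 0.4396, 0.5683, 26, 89, 248, -38, 0.029, 0.4396, 0.5683, 26, 89, 248, -38, 0.029, 0.4396, 0.5683, 26, 89, 248, -38, 0.029, 0.4396, 0.5683, 26])

```text
time_s: 4.92
tcp_pos: [0.5756, 0.0089, 0.2077]
tool_rot: [0.298, -2.69, 0.067]
ft_force: [-0.7, -0.5, -1.7]
finger_gap: 0.0294
finger_force: 49.7
```

```bash
python3 - <<'E'
from h import *
for i in range(3): camera('side')
go(LAB+nB*(.0893+.060),tool(12.7,nB))
p,d=camera('side');np.savez('pics/s2.npz',p=p,d=d);c1=p[130:270,220:400]
m=camera_model('wrist');q,e=camera('wrist');np.savez('pics/w3.npz',p=q,d=e,**m)
cv2.imwrite('pics/s2.png',np.vstack([cv2.resize(c1,(386,300)),cv2.resize(q[60:360,127:513],(386,300))]))
M=camera_model('side')
def px(M,P):
    c=R.from_rotvec(M['attitude']).inv().apply(np.array(P)-M['origin']);return (c[0]/c[2]*M['fx']+M['cx'],c[1]/c[2]*M['fy']+M['cy'])
print('label in side',px(M,LAB),'wrist',px(m,LAB)); o=observe();z=R.from_rotvec(o['tool_rot']).as_matrix()[:,2];print('nose in side',px(M,o['tcp_pos']+.0893*z),px(m,o['tcp_pos']+.0893*z))
E
```

```text
now [0.5758 0.0081 0.2095] shift mm [ 0.2  2.1 -1.4] rot [0.0004 0.0028 0.0027] gap 0.0296 f [ 0.1 -0.5 -0.7] qv 0.007 t 5.0667
label in side (np.float64(290.61870002542486), np.float64(213.48451684093322)) wrist (np.float64(322.8845514158292), np.float64(195.10887332562598))
nose in side (np.float64(301.51079682933084), np.float64(185.79641140381327)) (np.float64(321.2847631083866), np.float64(217.18310035096175))
```

View pics/s2.png

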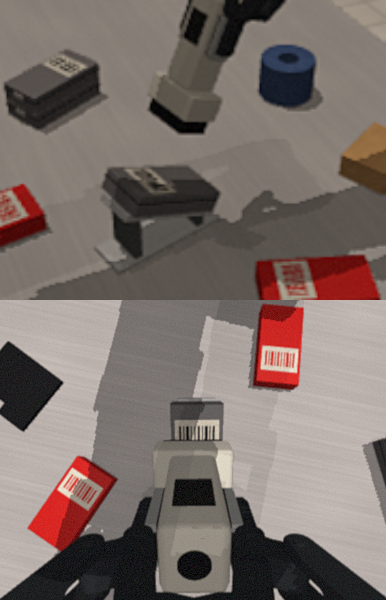

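```bash
python3 - <<'E'
from h import *
o=observe();C=R.from_rotvec(o['tool_rot']).as_matrix();nose=o['tcp_pos']+.0893*C[:,2]
def rep(m,p,d,nm):
    W=pts(m,d);Q=(W-nose)@np.c_[-C[:,0]*0+np.cross(C[:,1],-C[:,2]),C[:,1],-C[:,2]]*1000  # reader-like frame x,y,z up
    near=(np.abs(Q[...,0])<40)&(abs(Q[...,1])<45)&(d>0)
    for lo,hi in ((-4,1),(1,11),(16,34),(45,65)):
        k=near&(Q[...,2]>lo)&(Q[...,2]<hi);q=Q[k]
        if len(q)>5:print(nm,(lo,hi),len(q),'x',np.percentile(q[:,0],[2,98]).round(1),'y',np.percentile(q[:,1],[2,98]).round(1),'z',q[:,2].min().round(1))
z=np.load('pics/s2.npz');rep(camera_model('side'),z['p'],z['d'],'side')
w=np.load('pics/w3.npz');rep(w,w['p'],w['d'],'wrist')
# label in the side view
m=camera_model('side');W=pts(m,z['d']);L=label2(m,z['p'],W,LAB,nB,100);print('side label',L[0].round(4),L[1],L[2].round(3))
k=(np.linalg.norm(W-LAB,axis=-1)<.03)&(abs((W-LAB)@nB)<.01);print('plane resid mm',np.median((W[k]-LAB)@nB)*1e3,k.sum())
# the side label at start
z0=np.load('pics/side0.npz');W=pts(m,z0['d'])
for t in (90,100,115):
    L=label2(m,z0['p'],W,LAB,nB,t);print('side0 label',t,L[0].round(4),L[1],L[2].round(3))
E
```

```text
side (-4, 1) 27 x [-16.2  12.3] y [-26.1  18.7] z -1.2
side (1, 11) 146 x [-17.1  11.4] y [-26.4  19.4] z 1.1
side (16, 34) 323 x [-21.  15.] y [-29.9  21.6] z 16.0
side (45, 65) 245 x [-19.   12.2] y [-17.6   9.4] z 45.0
wrist (1, 11) 59 x [-15.6 -14.7] y [-23.2  19.5] z 1.1
wrist (16, 34) 674 x [-19.6 -17.3] y [-27.   24.1] z 16.0
wrist (45, 65) 643 x [-17.8 -14.6] y [-15.1  12.7] z 45.0
side label [ 0.5118 -0.0056  0.0742] [32.3 37.1] [-0.186  0.982 -0.016]
plane resid mm -0.8902700127900399 322
side0 label 90 [ 0.5125 -0.0066  0.074 ] [32.7 41.2] [-0.238  0.971  0.009]
side0 label 100 [ 0.5123 -0.0067  0.0741] [31.8 40.9] [-0.228  0.974  0.004]
side0 label 115 [ 0.5119 -0.006   0.0742] [29.9 39.4] [-0.229  0.974  0.004]
```

Emit:
arm_command(rows=[-7, -1, -16, 0, 0.003, 0.003, 26, -14, -2, -32, 0, 0.003, 0.003, 26, -21, -2.7, -48, 0, 0.003, 0.003, 26, -21, -2.7, -48, 0, 0.003, 0.003, 26, -21, -2.7, -48, 0, 0.003, 0.003, 26, -21, -2.7, -48, 0, 0.003, 0.003, 26, -21, -2.7, -48, 0, 0.003, 0.003, 26])

```text
time_s: 5.75
tcp_pos: [0.5563, 0.0068, 0.1626]
tool_rot: [0.303, -2.692, 0.068]
ft_force: [0.0, -0.0, -1.3]
finger_gap: 0.0295
finger_force: 49.6
```

```bash
python3 - <<'E'
from h import *
go(LAB+nB*(.0893),tool(12.7,nB))
E
```

```text
now [0.5563 0.0068 0.1626] shift mm [-5.  -2.2 -8.9] rot [ 0.0002  0.0022 -0.0027] gap 0.0295 f [ 0.  -0.  -1.3] qv 0.005 t 5.75
```

Emit:
arm_command(rows=[-2, -1, -3.5, 0, 0.002, -0.003, 26, -4, -2, -7, 0, 0.002, -0.003, 26, -4, -2, -7, 0, 0.002, -0.003, 26, -4, -2, -7, 0, 0.002, -0.003, 26, -4, -2, -7, 0, 0.002, -0.003, 26])

```text
time_s: 6.17
tcp_pos: [0.5512, 0.0051, 0.1539]
tool_rot: [0.299, -2.687, 0.066]
ft_force: [-0.6, -0.5, -2.3]
finger_gap: 0.0292
finger_force: 49.7
```

```bash
python3 - <<'E'
from h import *
go(LAB+nB*(.0893),tool(12.7,nB))
E
```

```text
now [0.5512 0.0051 0.1539] shift mm [ 0.1 -0.5 -0.2] rot [-0.0001 -0.0033 -0.0001] gap 0.0292 f [-0.6 -0.5 -2.3] qv 0.002 t 6.1667
```

Emit:
arm_command(rows=[-0.6, -0.6, -1.4, 0, -0.002, 0, 26, -0.6, -0.6, -1.4, 0, -0.002, 0, 26, -0.6, -0.6, -1.4, 0, -0.002, 0, 26, -0.6, -0.6, -1.4, 0, -0.002, 0, 26])

```text
time_s: 6.5
tcp_pos: [0.5508, 0.0049, 0.1531]
tool_rot: [0.3, -2.69, 0.065]
ft_force: [1.6, 2.5, 3.3]
finger_gap: 0.0289
finger_force: 50.1
```

```bash
python3 - <<'E'
from h import *
for i in range(3):
    camera('side');go(LAB+nB*(.0893),tool(12.7,nB))
E
```

```text
now [0.5508 0.0049 0.153 ] shift mm [ 0.5 -0.3  0.7] rot [-0.0007 -0.0006 -0.0003] gap 0.0295 f [1.  2.9 2.2] qv 0.004 t 6.55
now [0.5508 0.0049 0.1529] shift mm [ 0.6 -0.3  0.8] rot [-0.0007 -0.0007 -0.0004] gap 0.0293 f [0.4 1.5 2.2] qv 0.003 t 6.6
now [0.5507 0.0049 0.1528] shift mm [ 0.6 -0.3  0.9] rot [-0.0007 -0.0009 -0.0003] gap 0.0299 f [0.9 2.4 2.5] qv 0.003 t 6.65
```

Emit:
arm_command(rows=[-0.3, 0.3, -0.7, 0, 0, 0, 26, -0.3, 0.3, -0.7, 0, 0, 0, 26, -0.3, 0.3, -0.7, 0, 0, 0, 26])

```text
time_s: 6.9
tcp_pos: [0.5504, 0.0048, 0.1519]
tool_rot: [0.3, -2.689, 0.066]
ft_force: [1.0, 2.8, 2.7]
finger_gap: 0.0294
finger_force: 50.1
```

```bash
python3 - <<'E'
from h import *
F=[];T=[]
for i in range(8):
    p,d=camera('side');o=observe();F.append(o['ft_force']);T.append(o['tcp_pos'])
go(LAB+nB*(.0893),tool(12.7,nB));F=np.array(F);print(F.mean(0),F.std(0),F@nB,np.ptp(T,axis=0))
np.savez('pics/s3.npz',p=p,d=d)
C=R.from_rotvec(o['tool_rot']).as_matrix();nose=o['tcp_pos']+.0893*C[:,2]
W=pts(camera_model('side'),d);Q=(W-nose)@np.c_[np.cross(C[:,1],-C[:,2]),C[:,1],-C[:,2]]*1000
near=(abs(Q[...,0])<40)&(abs(Q[...,1])<45)
q=Q[near&(Q[...,2]>16)&(Q[...,2]<34)];print('skirt x',np.percentile(q[:,0],[2,98]),'y',np.percentile(q[:,1],[2,98]))
cv2.imwrite('pics/s3.png',cv2.resize(p[150:260,230:380],(750,550),interpolation=cv2.INTER_CUBIC))
E
```

```text
now [0.5503 0.0048 0.1518] shift mm [ 1.  -0.2  1.9] rot [-0.0001 -0.0013 -0.0001] gap 0.0294 f [0.3 2.  4.2] qv 0.002 t 7.3
[0.38759957 2.04495117 2.98769581] [0.6789418  0.46115296 0.61369667] [2.40635286 3.24579568 2.74885644 3.3133817  2.99357411 2.94371516
 2.68374456 4.12513573] [3.79656633e-05 4.78506914e-05 1.09391122e-04]
skirt x [-20.97344833  14.37482139] y [-29.73866991  21.00839874]
```

View pics/s3.png

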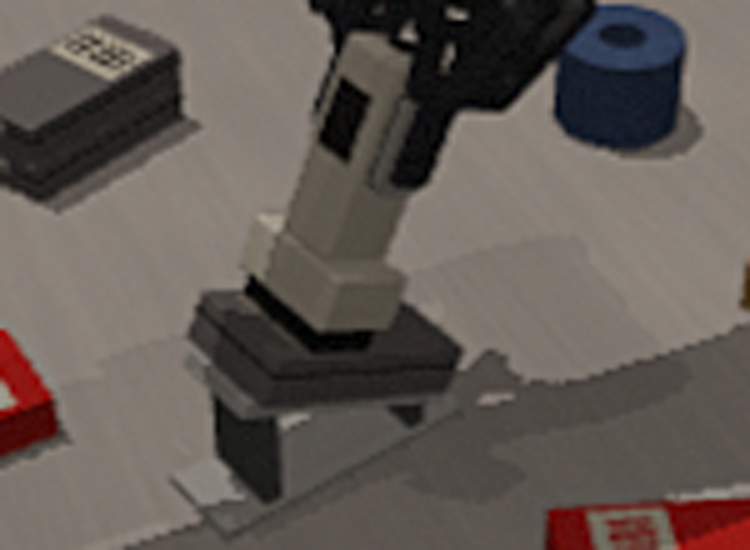

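The side crop shows the nose seated square on the box's upper end around (315,325) and covering the label, with part of the black nose still visible. I'll add a little more press, then hold.

Emit:
arm_command(rows=[-0.2, 0.2, -0.5, 0, 0, 0, 26, -0.2, 0.2, -0.5, 0, 0, 0, 26, -0.2, 0.2, -0.5, 0, 0, 0, 26, -0.2, 0.2, -0.5, 0, 0, 0, 26, -0.2, 0.2, -0.5, 0, 0, 0, 26, -0.2, 0.2, -0.5, 0, 0, 0, 26, -0.2, 0.2, -0.5, 0, 0, 0, 26, -0.2, 0.2, -0.5, 0, 0, 0, 26, -0.2, 0.2, -0.5, 0, 0, 0, 26, -0.2, 0.2, -0.5, 0, 0, 0, 26])

```text
time_s: 8.13
tcp_pos: [0.5502, 0.0048, 0.1513]
tool_rot: [0.299, -2.689, 0.067]
ft_force: [0.1, -0.1, 4.0]
finger_gap: 0.0296
finger_force: 50.2
```

```bash
python3 - <<'E'
from h import *
F=[]
for i in range(16):
    p,d=camera('side');o=observe();F.append(o['ft_force'])
np.savez('pics/s4.npz',p=p,d=d);m=camera_model('side')
go(LAB+nB*(.0893),tool(12.7,nB));F=np.array(F);print(F.mean(0),(F@nB).mean(),o['time_s'])
# where skirt underside is relative to box top: visible nose
W=pts(m,d);C=R.from_rotvec(o['tool_rot']).as_matrix()
s=(W-LAB)@np.c_[np.cross(C[:,1],nB),C[:,1],nB]*1000
k=(abs(s[...,2])<4)&(s[...,0]>22)&(s[...,0]<65)&(abs(s[...,1])<22);print('box top resid',np.median(s[k][:,2]),k.sum(),'reader skirt in label frame:')
q=s[(s[...,2]>14)&(s[...,2]<30)&(abs(s[...,0])<40)&(abs(s[...,1])<45)];print(np.percentile(q[:,0],[2,98]),np.percentile(q[:,1],[2,98]))
E
```

```text
now [0.5502 0.0049 0.1513] shift mm [ 1.1 -0.3  2.4] rot [ 0.0002 -0.0012 -0.0001] gap 0.0293 f [ 0.8 -0.4  3.6] qv 0.002 t 8.9333
[0.40104488 0.14069946 3.35680177] 3.2207103788413467 8.9333
box top resid -0.9069694703501707 76 reader skirt in label frame:
[-21.09108812  14.30841963] [-29.2839682   21.82339905]
```

Emit:
arm_command(rows=[1, 0, 2, 0, 0, 0, 26, 4, 1, 9, 0, 0, 0, 26, 12, 3, 27, 0, 0, 0, 26, 25, 6, 54, 0, 0, 0, 26, 33, 8, 72, 0, 0, 0, 26, 33, 8, 72, 0, 0, 0, 26, 33, 8, 72, 0, 0, 0, 26])

```text
time_s: 9.52
tcp_pos: [0.584, 0.0131, 0.2233]
tool_rot: [0.3, -2.692, 0.067]
ft_force: [-0.0, -0.4, -1.8]
finger_gap: 0.0294
finger_force: 49.8
```

```bash
python3 - <<'E'
from h import *
go([.489,-.2405,.16],tool(-20.4,[0,0,1]))
E
```

```text
now [0.584  0.0131 0.2233] shift mm [ -95.  -253.6  -63.3] rot [-0.0294 -0.4402 -0.5689] gap 0.0294 f [-0.  -0.4 -1.8] qv 0.073 t 9.5167
```

Emit:
arm_command(rows=[-95, -254, 0, -0.0294, -0.4402, -0.5689, 26, -95, -254, 0, -0.0294, -0.4402, -0.5689, 26, -95, -254, 0, -0.0294, -0.4402, -0.5689, 26, -95, -254, 0, -0.0294, -0.4402, -0.5689, 26, -95, -254, 0, -0.0294, -0.4402, -0.5689, 26, -95, -254, 0, -0.0294, -0.4402, -0.5689, 26, -95, -254, -63, -0.0294, -0.4402, -0.5689, 26, -95, -254, -63, -0.0294, -0.4402, -0.5689, 26, -95, -254, -63, -0.0294, -0.4402, -0.5689, 26, -95, -254, -63, -0.0294, -0.4402, -0.5689, 26])

```text
time_s: 10.35
tcp_pos: [0.4857, -0.2399, 0.1566]
tool_rot: [-0.557, -3.082, -0.007]
ft_force: [1.0, 0.3, -1.3]
finger_gap: 0.0298
finger_force: 49.7
```

```bash
python3 - <<'E'
from h import *
for i in range(3): camera('top')
go([.489,-.2405,.0995],tool(-20.4,[0,0,1]))
E
```

```text
now [ 0.4893 -0.2405  0.1618] shift mm [ -0.3  -0.  -62.3] rot [-0.0003  0.0002 -0.0013] gap 0.0297 f [ 0.7  0.4 -1. ] qv 0.017 t 10.5
```

Lower to 2 mm above the pad, then ease on.

Emit:
arm_command(rows=[0, 0, -30, 0, 0, -0.001, 26, 0, 0, -52, 0, 0, -0.001, 26, 0, 0, -61, 0, 0, -0.001, 26, 0, 0, -61, 0, 0, -0.001, 26, 0, 0, -62, 0, 0, -0.001, 26, 0, 0, -63, 0, 0, -0.001, 26, 0, 0, -63, 0, 0, -0.001, 26, 0, 0, -63, 0, 0, -0.001, 26])

```text
time_s: 11.17
tcp_pos: [0.4889, -0.2413, 0.0987]
tool_rot: [0.558, 3.092, -0.0]
ft_force: [0.4, -0.0, -2.0]
finger_gap: 0.0291
finger_force: 49.6
```

```bash
python3 - <<'E'
from h import *
for i in range(3):
    camera('top');go([.489,-.2405,.0973],tool(-20.4,[0,0,1]))
E
```

```text
now [ 0.4887 -0.2413  0.0985] shift mm [ 0.3  0.8 -1.2] rot [-0.0002 -0.0004  0.0011] gap 0.0295 f [ 0.  -0.1 -1.4] qv 0.008 t 11.2167
now [ 0.4886 -0.2413  0.0982] shift mm [ 0.4  0.8 -0.9] rot [-0.0005 -0.0008  0.0012] gap 0.0294 f [ 0.2  0.9 -1.7] qv 0.006 t 11.2667
now [ 0.4884 -0.2412  0.098 ] shift mm [ 0.6  0.7 -0.7] rot [-0.0007 -0.001   0.0012] gap 0.0295 f [ 0.5 -0.3 -1.8] qv 0.006 t 11.3167
```

Emit:
arm_command(rows=[0, 0, -1, 0, 0, 0, 26, 0, 0, -1, 0, 0, 0, 26, 0, 0, -1, 0, 0, 0, 26, 0, 0, -1, 0, 0, 0, 40, 0, 0, -1, 0, 0, 0, 85, 0, 0, -1, 0, 0, 0, 85, 0, 0, -1, 0, 0, 0, 85, 0, 0, -1, 0, 0, 0, 85, 0, 0, -1, 0, 0, 0, 85, 0, 0, -1, 0, 0, 0, 85])

```text
time_s: 12.15
tcp_pos: [0.4882, -0.241, 0.0963]
tool_rot: [-0.558, -3.089, -0.002]
ft_force: [0.5, -0.5, -0.6]
finger_gap: 0.0849
finger_force: 0.0
```

Emit:
arm_command(rows=[0, 0, 20, 0, 0, 0, 85, 0, 0, 50, 0, 0, 0, 85, 0, 0, 90, 0, 0, 0, 85, 0, 0, 130, 0, 0, 0, 85, -20, 0, 180, 0, 0, 0, 85, -20, 0, 180, 0, 0, 0, 85, -20, 0, 180, 0, 0, 0, 85, -20, 0, 180, 0, 0, 0, 85])

```text
time_s: 12.82
tcp_pos: [0.4683, -0.2411, 0.2767]
tool_rot: [-0.559, -3.091, -0.001]
ft_force: [-0.1, 0.1, -0.9]
finger_gap: 0.0847
finger_force: 0.0
```

```bash
python3 - <<'E'
from h import *
camera('top');go(LAB,tool(12.7,nB))
m=camera_model('top');p,d=camera('top');W=pts(m,d);np.savez('pics/top2.npz',p=p,d=d)
ms=camera_model('side');ps,ds=camera('side');np.savez('pics/s5.npz',p=ps,d=ds)
c,n,N=boxtop(W,p,295,345,195,262,.04,.11);L=label2(m,p,W,c,n,80);print('box',c.round(4),n.round(3),N,'label',L[0].round(4),L[1],L[2].round(3))
cv2.imwrite('pics/v5.png',np.hstack([cv2.resize(p[150:300,230:500],(400,300)),cv2.resize(ps[180:390,210:410],(315,300))]))
E
```

```text
now [ 0.4679 -0.2407  0.2747] shift mm [  46.6  237.  -201.9] rot [0.0285 0.437  0.5701] gap 0.0853 f [-0.2  0.1 -0.2] qv 0.032 t 12.8667
box [ 0.526  -0.001   0.0673] [0.411 0.1   0.906] 858 label [ 0.5145 -0.0037  0.0728] [32.4 46.3] [-0.225  0.974 -0.006]
```

View pics/v5.png

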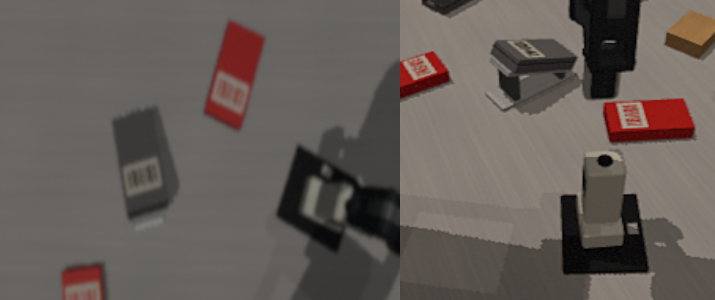

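The label position is unchanged, and the reader stands upright on its pad (right panel, (603,205)). Next is the box. I'll approach it square to the slope.

```bash
cat >> h.py <<'E'
BC=np.array([.532,.0004,.0645])
E
python3 - <<'E'
from h import *
go(BC+nB*.082,tool(12.7,nB))
E
```

```text
now [ 0.4676 -0.2405  0.2732] shift mm [  98.2  248.5 -134.4] rot [0.0276 0.4339 0.5701] gap 0.0847 f [-0.3  0.  -0.6] qv 0.006 t 12.9667
```

Emit:
arm_command(rows=[98, 248, -30, 0.0276, 0.4339, 0.5701, 85, 98, 248, -30, 0.0276, 0.4339, 0.5701, 85, 98, 248, -30, 0.0276, 0.4339, 0.5701, 85, 98, 248, -30, 0.0276, 0.4339, 0.5701, 85, 98, 248, -30, 0.0276, 0.4339, 0.5701, 85, 98, 248, -30, 0.0276, 0.4339, 0.5701, 85, 98, 248, -134, 0.0276, 0.4339, 0.5701, 85, 98, 248, -134, 0.0276, 0.4339, 0.5701, 85, 98, 248, -134, 0.0276, 0.4339, 0.5701, 85, 98, 248, -134, 0.0276, 0.4339, 0.5701, 85])

```text
time_s: 13.8
tcp_pos: [0.5621, 0.0087, 0.1324]
tool_rot: [0.303, -2.678, 0.063]
ft_force: [-1.0, -0.9, -1.8]
finger_gap: 0.0851
finger_force: 0.0
```

```bash
python3 - <<'E'
from h import *
for i in range(4): camera('wrist')
go(BC+nB*.015,tool(12.7,nB))
m=camera_model('wrist');p,d=camera('wrist');W=pts(m,d)
try:
    L=label2(m,p,W,BC,nB,130);print('wrist label',L[0].round(4),L[1],L[2].round(3))
except Exception as e: print(e)
k=(abs((W-BC)@nB)<.006)&(np.linalg.norm(W-BC,axis=-1)<.06);print(k.sum(),((W[k]-BC)@nB).mean())
y=tool(12.7,nB)[:,1];b=(W[k]-BC)@y*1e3;print('y extents',np.percentile(b,[1,99]))
cv2.imwrite('pics/w6.png',p)
E
```

```text
now [0.5669 0.0065 0.1441] shift mm [-28.7  -4.7 -66. ] rot [0.0005 0.0079 0.0002] gap 0.0852 f [0.5 0.2 0.6] qv 0.025 t 14.0
wrist label [ 0.5138 -0.0027  0.0731] [30.5 43.7] [-0.226  0.974  0.003]
7794 -0.0003302087166146917
y extents [-24.74404421  25.89140489]
```

View pics/w6.png

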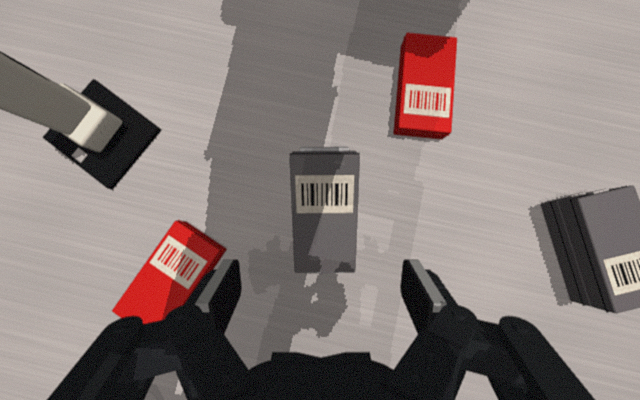

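The wrist view shows the grey box square between the open fingers (label at (325,193)), and the red boxes are clear of them at table height.

Emit:
arm_command(rows=[-14, -2, -33, 0, 0.008, 0, 85, -29, -5, -66, 0, 0.008, 0, 85, -29, -5, -66, 0, 0.008, 0, 85, -29, -5, -66, 0, 0.008, 0, 85, -29, -5, -66, 0, 0.008, 0, 85, -29, -5, -66, 0, 0.008, 0, 85])

```text
time_s: 14.55
tcp_pos: [0.5407, 0.0017, 0.0803]
tool_rot: [0.3, -2.697, 0.068]
ft_force: [0.2, -0.5, -0.0]
finger_gap: 0.0853
finger_force: 0.0
```

```bash
python3 - <<'E'
from h import *
camera('top');camera('top')
go(BC+nB*.002,tool(12.7,nB))
E
```

```text
now [0.5401 0.0019 0.0795] shift mm [ -7.3  -1.3 -13.2] rot [ 0.0004  0.0046 -0.0004] gap 0.0852 f [-0.3  0.3  0.8] qv 0.023 t 14.65
```

Emit:
arm_command(rows=[-7, -1.3, -13, 0, 0.004, 0, 85, -7, -1.3, -13, 0, 0.004, 0, 85, -7, -1.3, -13, 0, 0.004, 0, 85, -7, -1.3, -13, 0, 0.004, 0, 60, -7, -1.3, -13, 0, 0.004, 0, 48, -7, -1.3, -13, 0, 0.004, 0, 48, -7, -1.3, -13, 0, 0.004, 0, 48, -7, -1.3, -13, 0, 0.004, 0, 48, -7, -1.3, -13, 0, 0.004, 0, 48, -7, -1.3, -13, 0, 0.004, 0, 48], squeeze=40)

```text
time_s: 15.48
tcp_pos: [0.531, 0.0008, 0.0641]
tool_rot: [0.3, -2.686, 0.066]
ft_force: [3.0, 0.2, 4.6]
finger_gap: 0.0514
finger_force: 44.6
```

```bash
python3 - <<'E'
from h import *
go(BC+nB*.002,tool(12.7,nB))
E
```

```text
now [0.531  0.0008 0.0641] shift mm [ 1.8 -0.2  2.2] rot [ 0.0001 -0.0044 -0.0005] gap 0.0514 f [3.  0.2 4.6] qv 0.002 t 15.4833
```

Emit:
arm_command(rows=[2, 0.5, 4, 0, 0, 0, 48, 6, 1, 13, 0, 0, 0, 48, 12, 3, 27, 0, 0, 0, 48, 20, 5, 50, 0, 0, 0, 48, 20, 5, 85, 0, 0, 0, 48, 20, 5, 115, 0, 0, 0, 48, 20, 5, 115, 0, 0, 0, 48, 20, 5, 115, 0, 0, 0, 48])

```text
time_s: 16.15
tcp_pos: [0.5514, 0.0057, 0.1808]
tool_rot: [0.3, -2.689, 0.067]
ft_force: [0.9, -0.1, -2.0]
finger_gap: 0.051
finger_force: 44.1
```

```bash
python3 - <<'E'
from h import *
go([.4995,.2557,.14],tool(26,[0,0,1]));print(observe()['finger_force'],observe()['joint_positions'])
E
```

```text
now [0.5514 0.0057 0.1808] shift mm [-51.9 250.  -40.8] rot [ 0.1454 -0.4139  0.228 ] gap 0.051 f [ 0.9 -0.1 -2. ] qv 0.072 t 16.15
44.130574464797974 [-0.03350767  0.40578992  1.18371667 -0.11680646  1.97476685 -1.84928026]
```

Emit:
arm_command(rows=[-52, 250, 0, 0.1454, -0.4139, 0.228, 48, -52, 250, 0, 0.1454, -0.4139, 0.228, 48, -52, 250, 0, 0.1454, -0.4139, 0.228, 48, -52, 250, 0, 0.1454, -0.4139, 0.228, 48, -52, 250, 0, 0.1454, -0.4139, 0.228, 48, -52, 250, 0, 0.1454, -0.4139, 0.228, 48, -52, 250, -41, 0.1454, -0.4139, 0.228, 48, -52, 250, -41, 0.1454, -0.4139, 0.228, 48, -52, 250, -41, 0.1454, -0.4139, 0.228, 48, -52, 250, -41, 0.1454, -0.4139, 0.228, 48])

```text
time_s: 16.98
tcp_pos: [0.498, 0.2549, 0.1365]
tool_rot: [0.705, -3.054, 0.001]
ft_force: [0.4, 0.1, -0.8]
finger_gap: 0.0511
finger_force: 44.0
```

```bash
python3 - <<'E'
from h import *
for i in range(4): camera('wrist')
go([.4995,.2557,.14],tool(26,[0,0,1]))
o=observe();C=R.from_rotvec(o['tool_rot']).as_matrix()
for nm in ('wrist','side','top'):
    m=camera_model(nm);p,d=camera(nm);np.savez(f'pics/h_{nm}.npz',p=p,d=d,**m);W=pts(m,d)
    Q=(W-o['tcp_pos'])@np.c_[np.cross(C[:,1],-C[:,2]),C[:,1],-C[:,2]]*1000
    g=p.max(2)
    for lo,hi,l in ((-8,8,'top face'),(-19,-4,'sides')):
        k=(Q[...,2]>lo)&(Q[...,2]<hi)&(abs(Q[...,0])<60)&(abs(Q[...,1])<29)
        if k.sum()>20:
            q=Q[k];print(nm,l,k.sum(),'x',np.percentile(q[:,0],[1,99]).round(1),'y',np.percentile(q[:,1],[1,99]).round(1),'z med',np.median(q[:,2]).round(1))
    if nm!='top': 
        try:
            for t in ((100,130) if nm=='wrist' else (90,110)):
                c=o['tcp_pos'];L=label2(m,p,W,c,-C[:,2],t);print(nm,'label rel mm',((L[0]-c)@np.c_[np.cross(C[:,1],-C[:,2]),C[:,1],-C[:,2]]*1e3).round(1),L[1],'yaw',np.degrees(np.arctan2(-L[2][0],L[2][1])).round(1))
        except Exception as e: print(nm,e)
w=np.load('pics/h_wrist.npz')['p'][0:400,120:520];s=np.load('pics/h_side.npz')['p'][80:230,170:320]
cv2.imwrite('pics/h.png',np.hstack([w,cv2.resize(s,(400,400))]))
E
```

```text
now [0.4997 0.255  0.1391] shift mm [-0.2  0.7  0.9] rot [ 0.0002 -0.0022  0.0013] gap 0.051 f [-0.2 -0.8 -0.4] qv 0.005 t 17.1833
wrist top face 18568 x [-50.3  42.2] y [-26.1  25.2] z med 0.1
wrist sides 851 x [-50.8 -10.5] y [-28.3  28.6] z med -10.6
wrist label rel mm [-27.3   0.9   0. ] [44.2 47.1] yaw 26.0
wrist label rel mm [-20.2  -0.2   0. ] [30.  44.1] yaw 26.0
side top face 447 x [-52.6  45.3] y [-28.4  26.4] z med -1.1
side sides 227 x [-53.   47.9] y [-28.7  22.3] z med -11.3
side label rel mm [-23.5  -0.4   0. ] [29.5 41.6] yaw 26.4
side label rel mm [-27.5  -0.4   0. ] [20.2 42.5] yaw 22.7
top top face 1033 x [-49.7  49.7] y [-27.1  24. ] z med -0.5
top sides 124 x [-50.1  51.7] y [-28.   21.8] z med -9.9
```

View pics/h.png

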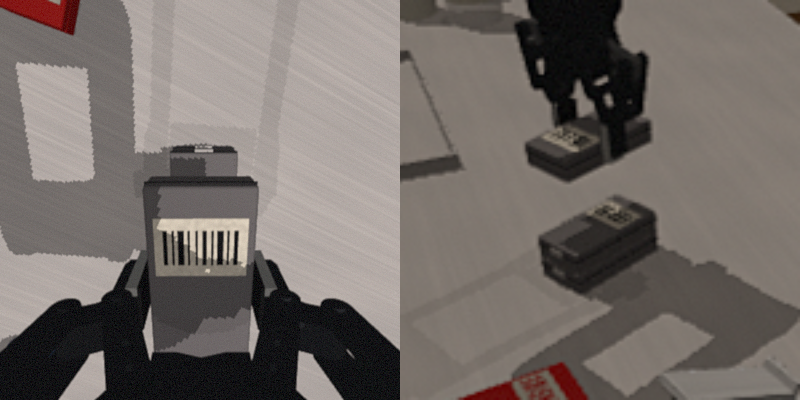

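The left panel shows the held box gripped square (label at crop (202,247)) with the pile's end peeking out behind it at (203,160). The right panel shows the held box hovering parallel over the pile. Next I'll measure the pile against the held box from the same views.

```bash
python3 - <<'E'
from h import *
o=observe();C=R.from_rotvec(o['tool_rot']).as_matrix();B=np.c_[np.cross(C[:,1],-C[:,2]),C[:,1],-C[:,2]]
ref=np.array([.4997,.2550,.1391])
def pr(nm,W,k):
    q=((W[k]-ref)@B*1e3)[:,:2];r=cv2.minAreaRect(q.astype(np.float32));print(nm,k.sum(),'x',np.percentile(q[:,0],[1,99]).round(1),'y',np.percentile(q[:,1],[1,99]).round(1),np.round(r[0],1),np.round(r[1],1),round(r[2],1))
for nm in ('wrist','side'):
    z=np.load(f'pics/h_{nm}.npz');W=pts(z,z['d']);near=np.linalg.norm((W-ref)[...,:2],axis=-1)<.075
    zz=W[...,2];print(nm,np.histogram(zz[near],bins=[-.01,.01,.02,.038,.041,.044,.047,.05,.06])[0]);pr(nm,W,near&(zz>.039)&(zz<.049))
    if nm=='side':
        L=label2(z,z['p'],W,np.array([.4995,.2557,.044]),np.array([0,0,1.]),95);print('side pile label rel',((L[0]-ref)@B*1e3).round(1),L[1],np.degrees(np.arctan2(-L[2][0],L[2][1])))
z=np.load('pics/side0.npz');m=camera_model('side');W=pts(m,z['d']);near=np.linalg.norm((W-ref)[...,:2],axis=-1)<.075
pr('side0',W,near&(W[...,2]>.039)&(W[...,2]<.049))
z=np.load('pics/w1.npz')
for f in ('h_top',):
    z=np.load(f'pics/{f}.npz');W=pts(z,z['d'])
z=np.load('pics/top0.npz');m=camera_model('top');W=pts(m,z['d']);near=np.linalg.norm((W-ref)[...,:2],axis=-1)<.075;pr('top0',W,near&(W[...,2]>.039)&(W[...,2]<.049))
E
```

```text
wrist [6973  121  174   57 1281  324    0    0]
wrist 1624 x [-50.6 -32.7] y [-23.7  27.1] [-42.4   1.7] [19.8 52.1] 0.2
side [860 153 267  55 432  28   0   0]
side 502 x [-51.7  46.4] y [-26.1  26.3] [-1.9  1.3] [ 55.5 101.4] 89.6
side pile label rel [ 18.9  -0.6 -95. ] [29.3 36.6] 27.98111062127426
side0 502 x [-51.9  46.6] y [-26.   25.8] [-2.8  0.1] [ 54.6 103.1] 90.0
top0 1446 x [-49.1  49.2] y [-25.1  26.2] [-0.5  0.6] [ 52.6 102.1] 89.9
```

Emit:
arm_command(rows=[-0.6, 1.7, -25, 0, -0.002, 0.001, 48, -0.6, 1.7, -50, 0, -0.002, 0.001, 48, -0.6, 1.7, -66, 0, -0.002, 0.001, 48, -0.6, 1.7, -66, 0, -0.002, 0.001, 48, -0.6, 1.7, -66, 0, -0.002, 0.001, 48, -0.6, 1.7, -66, 0, -0.002, 0.001, 48])

```text
time_s: 17.83
tcp_pos: [0.4986, 0.2577, 0.0729]
tool_rot: [0.709, -3.06, 0.0]
ft_force: [1.2, 0.4, -0.6]
finger_gap: 0.0509
finger_force: 44.0
```

```bash
python3 - <<'E'
from h import *
for i in range(3): camera('top')
go([.4991,.2567,.0665],tool(26,[0,0,1]))
E
```

```text
now [0.4988 0.2578 0.0734] shift mm [ 0.3 -1.1 -6.9] rot [-0.0002  0.0004 -0.0015] gap 0.0513 f [-0.2  0.5 -0.6] qv 0.009 t 17.9833
```

Emit:
arm_command(rows=[0.3, -1.1, -2, 0, 0, 0, 48, 0.3, -1.1, -4, 0, 0, 0, 48, 0.3, -1.1, -5.5, 0, 0, 0, 48, 0.3, -1.1, -5.5, 0, 0, 0, 48, 0.3, -1.1, -5.5, 0, 0, 0, 48])

```text
time_s: 18.4
tcp_pos: [0.4978, 0.2563, 0.0657]
tool_rot: [0.708, -3.057, 0.001]
ft_force: [-0.4, -0.9, -1.0]
finger_gap: 0.0509
finger_force: 44.1
```

```bash
python3 - <<'E'
from h import *
for i in range(3): camera('top');go([.4991,.2567,.0665],tool(26,[0,0,1]))
E
```

```text
now [0.4978 0.2563 0.0657] shift mm [1.3 0.4 0.8] rot [ 0.0012 -0.0034 -0.0016] gap 0.0509 f [-0.5 -0.3 -0.6] qv 0.003 t 18.45
now [0.4978 0.2563 0.0657] shift mm [1.3 0.4 0.8] rot [ 0.0012 -0.0033 -0.0016] gap 0.0512 f [ 0.9  0.5 -1.2] qv 0.002 t 18.5
now [0.4978 0.2563 0.0658] shift mm [1.3 0.4 0.7] rot [ 0.0012 -0.0032 -0.0016] gap 0.0513 f [-0.1  0.3 -1.5] qv 0.002 t 18.55
```

Emit:
arm_command(rows=[1, 0.4, 0, 0, -0.003, -0.001, 48, 1, 0.4, -0.6, 0, -0.003, -0.001, 48, 1, 0.4, -1.2, 0, -0.003, -0.001, 48, 1, 0.4, -1.2, 0, -0.003, -0.001, 48, 1, 0.4, -1.2, 0, -0.003, -0.001, 48])

```text
time_s: 18.97
tcp_pos: [0.4991, 0.2569, 0.0655]
tool_rot: [-0.707, 3.06, -0.001]
ft_force: [-1.8, -0.9, 4.6]
finger_gap: 0.0509
finger_force: 44.6
```

```bash
python3 - <<'E'
from h import *
F=[]
for i in range(5): camera('top');F.append(observe()['ft_force'])
go([.4991,.2567,.0665],tool(26,[0,0,1]));print(np.mean(F,0))
E
```

```text
now [0.4991 0.2569 0.0654] shift mm [-0.  -0.2  1.1] rot [ 0.0007  0.0007 -0.0006] gap 0.0513 f [-1.2 -0.1  6.5] qv 0.002 t 19.2167
[-1.40938272 -0.96485268  5.49022509]
```

Emit:
arm_command(rows=[0, 0, 0.6, 0, 0, 0, 48, 0, 0, 0.6, 0, 0, 0, 48, 0, 0, 0.6, 0, 0, 0, 60, 0, 0, 0.6, 0, 0, 0, 75, 0, 0, 0.6, 0, 0, 0, 85, 0, 0, 0.6, 0, 0, 0, 85, 0, 0, 0.6, 0, 0, 0, 85, 0, 0, 0.6, 0, 0, 0, 85])

```text
time_s: 19.88
tcp_pos: [0.4988, 0.2567, 0.065]
tool_rot: [0.707, -3.06, 0.002]
ft_force: [0.6, -0.1, -0.5]
finger_gap: 0.0848
finger_force: 0.0
```

Emit:
arm_command(rows=[0, 0, 15, 0, 0, 0, 85, 0, 0, 45, 0, 0, 0, 85, 0, 0, 80, 0, 0, 0, 85, 0, 0, 120, 0, 0, 0, 85, -60, -30, 150, 0, 0, 0, 85, -100, -50, 150, 0, 0, 0, 85, -140, -70, 150, 0, 0, 0, 85, -140, -70, 150, 0, 0, 0, 85, -140, -70, 150, 0, 0, 0, 85, -140, -70, 150, 0, 0, 0, 85])

```text
time_s: 20.72
tcp_pos: [0.3579, 0.1863, 0.2158]
tool_rot: [-0.707, 3.059, -0.001]
ft_force: [0.6, -0.1, 0.8]
finger_gap: 0.0853
finger_force: 0.0
```

```bash
python3 - <<'E'
from h import *
for i in range(3): camera('side')
o=observe();print(o['tcp_pos'],o['time_s'],o['finger_gap'])
for nm in ('top','side'):
    m=camera_model(nm);p,d=camera(nm);W=pts(m,d);near=np.linalg.norm((W-[.4995,.2557,0])[...,:2],axis=-1)<.075
    for lo,hi in ((.058,.074),(.03,.047)):
        q=W[near&(W[...,2]>lo)&(W[...,2]<hi)]
        if len(q)>20:print(nm,lo,len(q),np.median(q[:,2]).round(4),*rect(q))
    if nm=='side': s=p[120:220,190:290]; r=p[260:380,290:390]
    else: t=p[200:290,150:240]
cv2.imwrite('pics/f.png',np.hstack([cv2.resize(a,(260,300)) for a in (t,s,r)]))
E
```

```text
[0.35973474 0.18702035 0.21536758] 20.8667 0.08478179832713197
top 0.058 1564 0.0654 [501.2 256. ] [102.1  52.9] 26.4
top 0.03 143 0.0384 [498.9 233.6] [ 44.9 111.2] 88.6
side 0.058 547 0.0646 [497.8 253.8] [102.   54.2] 26.2
side 0.03 260 0.0388 [495.7 230.5] [ 49.1 110.2] 88.0
```

View pics/f.png

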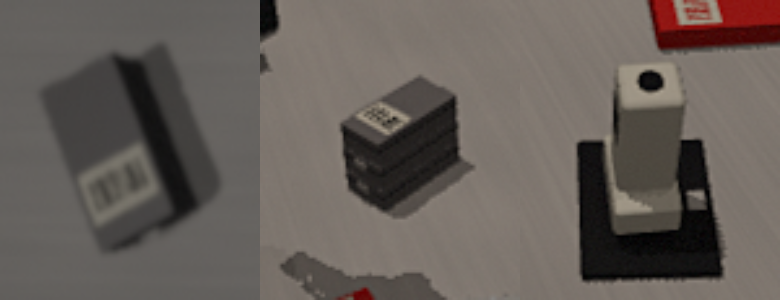

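The final view shows the three boxes stacked flush with the label up at (380,118), and the reader upright on its pad at (650,150). The arm is clear, so I'm handing in.

```bash
python3 -c "
from station import *
print(close_job())"
```

```text
the job is handed in; nothing more can be done
None
```

I pressed the reader on the label at about 5 N (roughly 3 mm of nose travel) for over a second, stood it back upright on its pad, and laid the box on the pile within about 3 mm of the pile's centre. The job is handed in at about 21 s; no verdict came back.

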